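Clamp down the lid of the tea can

ROBOT

A 6-joint arm with a two-finger parallel gripper is mounted at the origin on the work surface. World frame = base frame: x ahead of the robot, y to its left, z up, the work surface at z = 0. Lengths are in mm, angles in rad, forces in N, time in s.
With the tool pointing down it reaches from about 350 to 775 mm from the base axis. Payload 7.3 kg.
Tool frame: the origin (TCP) lies on the centre line of the jaws, within the pads' length; the fingertips stand 22 mm ahead of it and the grasp point (between the pads) lies 3 mm ahead of it; z points along the fingers, y is the direction in which the jaws open and shut (so a half turn about z gives the same grasp; the last joint's range is limited). The gripper opens to 92 mm and grips with 3 to 60 N. Pads are 19 mm wide; open, the fingers measure 130 mm over their backs; the gripper's body (75 mm by 190 mm) begins 47 mm behind the grasp point.
Start: joints at [-1.368, 0.342, 1.524, -0, 1.275, -0.146], TCP at [179.452, -493.396, 248.741] pointing down, gripper open.
Joint ranges: [-2.53, 2.53], [-0.77, 2.02], [0.04, 2.7], [-1, 4.14], [0.28, 2.66], [-3.11, 3.11]. Speed limits (rad/s): [2.57, 2.57, 3.14, 3.14, 3.14, 3.14].

INTERFACE

Orientations are given as [roll, pitch, yaw] about the fixed x, y, z axes, in that order (R = Rz(yaw) Ry(pitch) Rx(roll)).
In Python, from plant import get_obs, capture, close_job gives the robot as it stands.
- The arm moves only by the tool carry_out, never from a script. Its arguments are lists of equal length, an entry for each row: "xyz": the shift along the tool's x, y, z scaled (see below), a list of three; "dr": the turn, a rotation vector about the tool's x, y, z scaled (see below), a list of three. A call has 1 to 8 rows; each row shifts and turns the commanded pose from where the row before left it, along the tool's axes as they then stand; what a row does not reach is not made up. The controller multiplies each number of a shift by 0.06 m and each number of a turn by 8 degrees. A row lasts 1/8 s, in which the tool goes at most 62.5 mm and 10.7 degrees, less where a joint would pass 70% of its speed; a pose out of reach is approached as far as the arm can. A call with a number of a shift or a turn outside -1 to 1 is refused whole. A call with a gripper value outside its range is refused whole. "gripper" is the gripper's target within -1 to 1 (fully open at 1, half-way at 0, shut at -1), set as the call begins (left out, the last holds). The fingers move at their own pace and stop on an object; the grip force is fixed at half the most. Time passes only in rows, so rows that do not move let the fingers close. It gives the time, the measured TCP pose, the force and the opening at its end, in the units of the state.
- get_obs(): the state, without advancing time (a new reading comes with each control period).
- capture(name): name is "scene" or "side" or "wrist"; returns a dict with "image" (384x512x3 uint8, blue, green, red), "fx", "fy", "cx", "cy" (pixels), "pose" (4x4, takes a point from camera to world coordinates). Camera axes: x right, y up, looking along -z (the intrinsics and any distortion apply to the point x, -y, -z); pixel columns grow to the right and rows downward; lengths in mm; the calibration is good to about 2 mm. The wrist camera is an equidistant fisheye: a pixel r from the principal point sees the ray r / f radians off the axis. A picture is of the moment at which its call begins. There is no depth.
- close_job(): hands the job in, once; it reports no verdict.
The state is a dict: "time": time; "joint_positions": joint angles; "dq": joint speeds; "tau": joint torques, N m; "tool_pos": TCP position; "tcp_rot": TCP orientation; "contact_force": force on the tool from outside, world axes, zero at the start; "moment": the same for the moment, N m; "grip_width": finger opening in mm.
Only numpy, scipy, OpenCV 4.12 (cv2) and the standard library are available. Lean on these libraries where they do the work, as an engineer would, in place of code of your own. Each camera call takes 0.05 s, during which the arm holds its last target.

TASK

The navy tea can is filled and must be sealed before it goes out: push the flat dark steel clamp bar round over the lid until it is fully home on the keeper stud, and then push the red cam lever all the way down so that the lid is clamped. Leave the can standing where it is with its lid seated; nothing is to be lifted, and the other things on the counter are to be left alone.

Things in the scene. Friction and masses are not known exactly. Their poses are not given: they have to be found in the camera images.
- can: Tea can, navy cylinder with steel trim, 124 mm in diameter, 130 mm high to its collar's rim, about 2.4 kg, loose on the counter. Origin: centre of its underside, z up; +x points from the clamp bar's pivot stud (x = -82 mm) to the keeper stud (x = +82 mm). Black carrying loops on the +y and -y sides reach to y = +-95 mm at z = 78 mm.
- keeper (a point): Centre of the top of the can's headed keeper stud, head 20 mm wide, 173 mm above the counter; the clamp bar's notch goes round it, under the head.
- lid: Loose round steel lid of the can, 126 mm in diameter, with a white gasket and a centre boss 40 mm in diameter. Seated, its origin lies on the can's axis 130 mm above the can's origin, its disc's top is at 137 mm and the top of its boss at 140 mm above the counter. 0.3 kg.
- strap (a joint): Angle of the clamp bar about the upright pivot stud: 0 = straight across the lid, at its stop with the notch home on the keeper stud; larger = swung open to the can's +y side (anticlockwise from above), at most 1.7. It stays where it is left; 1 to 2 N at the free half moves it. To close it, push its trailing long side clockwise round the pivot.
- strap_pivot (a point): On the pivot stud's axis, level with the bar's top (164 mm above the counter). Axes turn with the bar: x along it to its free end, y square to it out of its trailing side (the side to push), z up. The bar is dark grey steel, 30 mm wide, 12 mm thick, underside 15 mm above the lid's disc, and reaches 194 mm from the pivot's axis.
- strap_side (a point): Middle of the bar's trailing long side, 125 mm from the pivot's axis, 158 mm above the counter: a place to push. Axes as strap_pivot.
- strap_tab (a point): Centre of the upturned tab at the bar's free end, 191 mm from the pivot's axis: 30 mm wide, 6 mm thick, rising to 186 mm above the counter. Another place to push.
- lever (a joint): Angle of the red cam lever on the clamp bar: 0 = fully down, level along the bar; larger = raised, at most 0.85. From its cross pin it points back towards the pivot stud and leans up that way, so pressing straight down on the middle of its red grip (4 to 10 N) closes it. Going down it drives a rubber foot onto the lid's boss; it stays where it is left.
- lever_pin (a point): Centre of the lever's level cross pin, on the bar's centre line 82 mm from the pivot's axis, 14 mm above the bar's top (178 mm above the counter; over the lid's middle when the bar is home). Axes as strap_pivot. The clevis cheeks round it are 24 mm long along the bar, 26 mm over their outsides, and rise 26 mm above the bar's top.
- lever_grip (a point): Centre of the upper face of the lever's red grip (40 mm long, 18 mm wide, 10 mm thick), 50 mm from the cross pin; the lever ends in a rounded tip 70 mm from the pin. With the lever fully down this point is 183 mm above the counter. Its x axis points along the lever to the pin, z out of the upper face.
- pad: Black rubber foot, 26 mm in diameter, under the clamp bar below the cam. Origin: centre of its lower face, which is 142 to 143 mm above the counter with the lever up and presses on the lid's boss with 10 to 18 N when the bar is home and the lever is down.
- pot_steel: Loose polished steel teapot with black spout and handle, 116 mm in diameter, 125 mm high, 200 mm over spout and handle. Origin: centre of its underside.
- pot_white: Loose white teapot of the same shape and size. Origin: centre of its underside.
- tin_gold: Loose black tea tin with a plain gold band, 56 mm in diameter, 75 mm high. Origin: centre of its underside.
- tin_cream: Loose black tea tin with a plain cream band, 56 mm in diameter, 75 mm high. Origin: centre of its underside.
- sugar_bowl: Loose white lidded sugar bowl, 82 mm in diameter, 85 mm high. Origin: centre of its underside.
- tumbler: Loose empty glass tumbler, 64 mm in diameter at the rim, 105 mm high. Origin: centre of its underside.
- scoop: Loose brass tea scoop lying flat: bowl 56 mm in diameter, 16 mm high, handle 85 mm long towards its -x. Origin: centre of the bowl's underside.

How it is judged:
By the outcome, as a careful person would: the job done as asked, in the order asked, and still so for the second after the job is handed in, with the robot touching nothing.
It also fails if it takes over 48 s, if anything falls off the work surface, if the arm or the gripper's body presses on something with over 40 N, if the wrist force passes 120 N, or if a joint passes its speed limit or range.

## Working session

There is one attempt and no reset: what is moved stays moved. The work goes in short steps, Python scripts to look and compute and a tool call to move; the robot and the scene stay as the last step left them, time stands still between calls to the robot, and variables do not carry over. Pictures are saved under pics/ and viewed, and the job is handed in when it is done.

Besides the shell and the picture viewer there is one more tool, called as name(argument=value, ...) on one line, values as JSON. carry_out: Moves the arm, as the interface text tells. Shifts and turns lie within -1 to 1; 1 stands for 0.06 m of shift or 8 degrees of turn. Its arguments: {"type":"object","properties":{"xyz":{"type":"array"},"dr":{"type":"array"},"gripper":{"type":"number"}},"required":["xyz","dr"]}

```bash
mkdir -p pics; ls; cat > h.py <<'E'
import numpy as np,cv2
from plant import get_obs,capture
def snap(n,tag):
    c=capture(n); cv2.imwrite(f'pics/{tag}.png',c['image']); 
    np.savez(f'pics/{tag}.npz',**{k:np.array(v) for k,v in c.items()}); return c
def ray(c,u,v,fish=False):
    x=(u-float(c['cx']))/float(c['fx']); y=(v-float(c['cy']))/float(c['fy'])
    if fish:
        r=np.hypot(x,y); s=np.sin(r)/r if r>1e-9 else 1; d=np.array([x*s,-y*s,-np.cos(r)])
    else: d=np.array([x,-y,-1.])
    P=np.array(c['pose']); d=P[:3,:3]@d; return P[:3,3],d/np.linalg.norm(d)
def onz(c,u,v,z,fish=False):
    o,d=ray(c,u,v,fish); return o+d*(z-o[2])/d[2]
E
python3 - <<'E'
from h import *
for n in ['scene','side','wrist']:
    c=snap(n,n+'0'); print(n,c.keys(),c['fx'],c['cx'],c['cy'],np.round(c['pose'],3).tolist())
print(get_obs())
E
```

```text
pics
scene dict_keys(['image', 'fx', 'fy', 'cx', 'cy', 'pose']) 363.95253725633677 256.6813804632636 192.28291329847022 [[0.817, -0.463, 0.344, 971.359], [0.577, 0.67, -0.467, -528.814], [-0.015, 0.58, 0.815, 1058.917], [0.0, 0.0, 0.0, 1.0]]
side dict_keys(['image', 'fx', 'fy', 'cx', 'cy', 'pose']) 397.18419258824633 260.5313629074189 188.2667031101952 [[-0.991, 0.094, -0.09, 459.39], [-0.13, -0.753, 0.645, 800.046], [-0.007, 0.652, 0.759, 1106.228], [0.0, 0.0, 0.0, 1.0]]
wrist dict_keys(['image', 'fx', 'fy', 'cx', 'cy', 'pose']) 297.3186396354542 251.9631094807184 198.67481832937779 [[0.342, 0.907, 0.247, 243.655], [-0.94, 0.329, 0.09, -469.325], [0.001, -0.263, 0.965, 385.195], [0.0, 0.0, 0.0, 1.0]]
{'time': 0.15, 'joint_positions': array([-1.36800157e+00,  3.42585703e-01,  1.52475563e+00, -1.39364561e-05,
        1.27539004e+00, -1.45992383e-01]), 'dq': array([ 4.35825413e-05, -3.86303011e-03, -1.33176815e-03,  1.50471450e-05,
       -8.66780330e-04,  1.45913352e-05]), 'tau': array([ 2.08445905e-03, -4.31468296e+01, -2.44353658e+01,  7.16153998e-02,
        5.37563651e-02, -7.54071357e-05]), 'tool_pos': array([ 179.39134834, -493.12499685,  248.20729085]), 'tcp_rot': array([-3.14046411e+00, -1.52467684e-04,  3.48791119e-01]), 'contact_force': array([-0.74730254,  0.20823887, -0.29776577]), 'moment': array([-0.03410859, -0.03272808, -0.00092113]), 'grip_width': 91.78518989018099}
```

View pics/scene0.png

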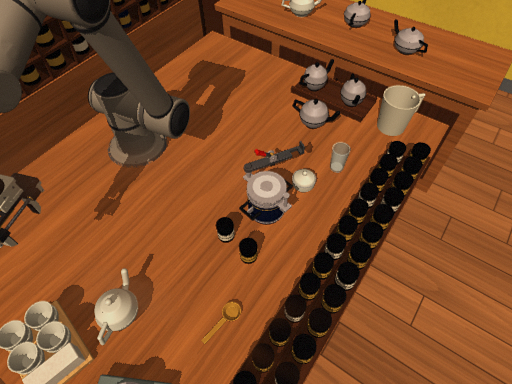

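View pics/side0.png

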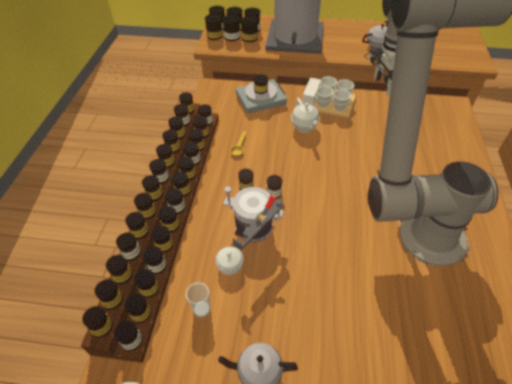

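View pics/wrist0.png

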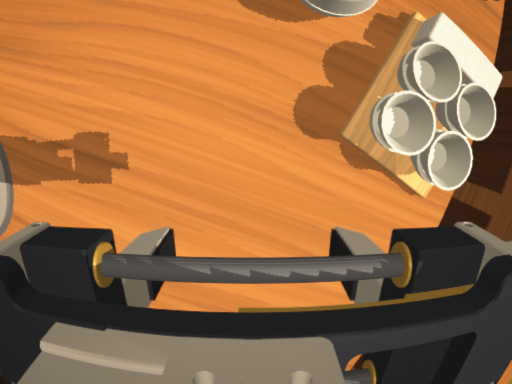

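The scene view shows the can at about (267,190) with the open bar at about (275,158). The red lever is near (262,153), the sugar bowl at (304,180) and the tumbler at (340,156). The side view shows the can at about (252,210) with the bar running to (240,243). I'll enlarge both.

```bash
python3 - <<'E'
import cv2
a=cv2.imread('pics/scene0.png')[130:255,205:360]; cv2.imwrite('pics/scz.png',cv2.resize(a,None,fx=5,fy=4.8,interpolation=2)[:600,:800])
a=cv2.imread('pics/side0.png')[165:285,180:310]; cv2.imwrite('pics/siz.png',cv2.resize(a,None,fx=5,fy=5,interpolation=2))
E
```

```text
(no output)
```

View pics/scz.png

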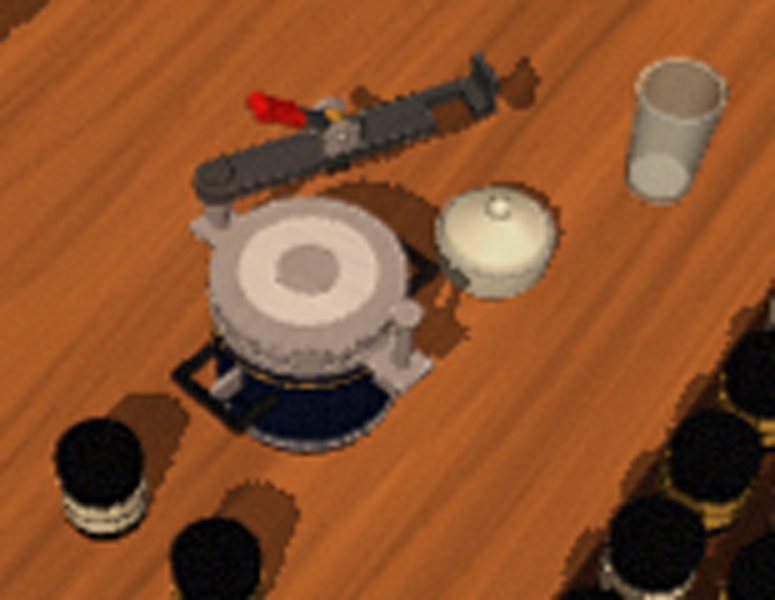

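View pics/siz.png

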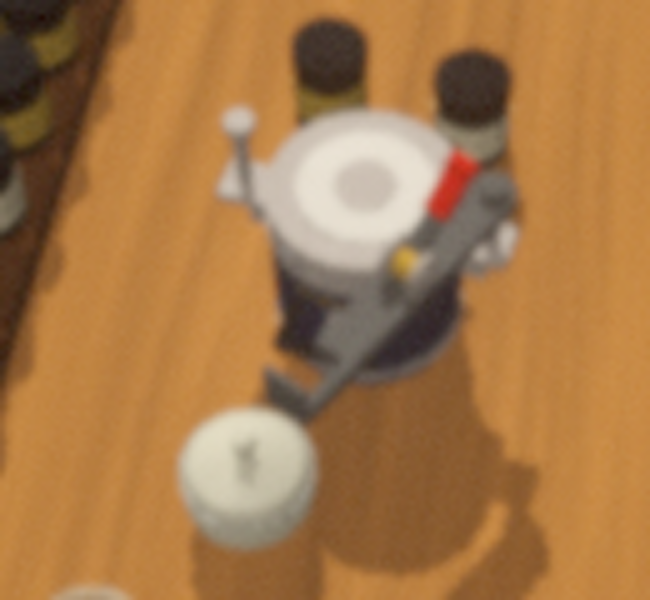

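```bash
cat > m.py <<'E'
from h import *
A=dict(np.load('pics/scene0.npz'));B=dict(np.load('pics/side0.npz'))
def tri(p,q):
    (o1,d1),(o2,d2)=ray(A,*p),ray(B,*q)
    t=np.linalg.lstsq(np.c_[d1,-d2],o2-o1,rcond=None)[0]; a=o1+d1*t[0];b=o2+d2*t[1]
    return (a+b)/2,np.linalg.norm(a-b)
def s(x,y): return (205+(x+.5)/5-.5,130+(y+.5)/4.8-.5)
def t(x,y): return (180+(x+.5)/5-.5,165+(y+.5)/5-.5)
E
python3 - <<'E'
from m import *
for n,p,q,z in [('pivot',s(215,172),t(492,190),164),('keeper',s(405,312),t(238,122),173),('boss',s(308,268),t(365,185),140),('tabtop',s(483,72),t(290,388),186),('grip',s(278,108),t(452,185),215),('bowlknob',s(498,205),t(248,455),85),('tumbler rim',s(680,90),t(90,620),105),
 ('gold',s(216,555),t(330,47),75),('cream',s(100,465),t(472,85),75)]:
    print(n,*[np.round(v,1) for v in tri(p,q)],np.round(onz(A,*p,z),0),np.round(onz(B,*q,z),0))
E
```

```text
pivot [510.8  51.  167.2] 0.5 [509.  53. 164.] [511.  49. 164.]
keeper [672.3  21.1 172.1] 0.0 [673.  21. 173.] [672.  22. 173.]
boss [592.   35.8 140.2] 1.2 [593.  36. 140.] [591.  35. 140.]
tabtop [607.8 213.7 178.7] 2.3 [612. 208. 186.] [606. 218. 186.]
grip [533.   86.9 212.1] 2.7 [536.  85. 215.] [532.  88. 215.]
bowlknob [640.8 197.2  74.2] 1.1 [645. 189.  85.] [638. 203.  85.]
tumbler rim [701.7 332.  112. ] 3.3 [701. 339. 105.] [702. 328. 105.]
gold [ 644.4 -139.1   71.7] 2.1 [ 646. -140.   75.] [ 643. -137.   75.]
cream [ 541.8 -124.    62.1] 3.1 [ 549. -129.   75.] [ 539. -113.   75.]
```

carry_out(xyz=[[0,0,-0.9],[0.66,-0.62,0],[0.66,-0.62,0],[0.66,-0.62,0],[0.66,-0.62,0],[0.66,-0.62,0],[0.66,-0.62,0],[0.66,-0.62,0]], dr=[[0,0,0],[0,0,0],[0,0,0],[0,0,0],[0,0,0],[0,0,0],[0,0,0],[0,0,0]], gripper=-1)

```text
time: 1.15
tool_pos: [351.4, -152.3, 302.7]
tcp_rot: [3.141, -0.0, 0.348]
contact_force: [0.3, -0.4, -0.4]
grip_width: 16.7
```

carry_out(xyz=[[0.67,-0.63,0],[0.67,-0.63,0],[0.67,-0.63,0],[0.67,-0.63,0],[0.67,-0.63,0],[0.67,-0.63,0],[0.67,-0.63,0],[0,0,0]], dr=[[0,0,0],[0,0,0],[0,0,0],[0,0,0],[0,0,0],[0,0,0],[0,0,0],[0,0,-0.98]])

```text
time: 2.15
tool_pos: [525.6, 194.1, 301.2]
tcp_rot: [-3.141, 0.001, 0.492]
contact_force: [-0.4, -0.4, -0.4]
grip_width: 0.1
```

carry_out(xyz=[[0,0,0],[0,0,0],[0,0,0],[0,0,0],[0,0,0]], dr=[[0,0,-0.98],[0,0,-0.98],[0,0,-0.98],[0,0,-0.98],[0,0,0]])

```text
time: 2.78
tool_pos: [524.9, 190.9, 302.4]
tcp_rot: [-3.141, 0.001, 1.032]
contact_force: [-0.0, 0.1, -0.1]
grip_width: 0.6
```

```bash
python3 - <<'E'
from h import *
for n in ['scene','side','wrist']: snap(n,n+'1')
a=cv2.imread('pics/scene1.png')[100:225,205:360]; b=cv2.imread('pics/side1.png')[150:285,180:310]
cv2.imwrite('pics/z1.png',np.hstack([cv2.resize(a,(400,323)),cv2.resize(b,(311,323))]))
E
```

```text
(no output)
```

View pics/z1.png

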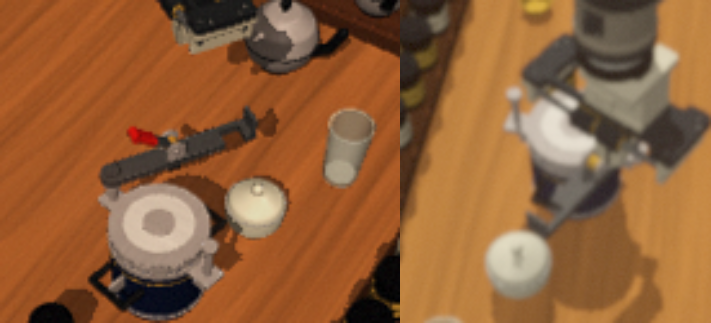

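View pics/wrist1.png

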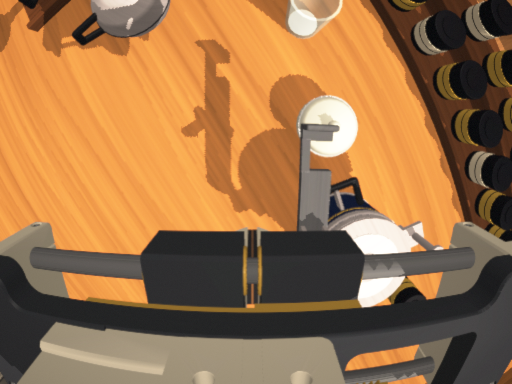

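```bash
python3 - <<'E'
from h import *
c=dict(np.load('pics/wrist1.npz'))
im=c['image'][100:240,260:400]; cv2.imwrite('pics/wz1.png',cv2.resize(im,None,fx=4,fy=4,interpolation=2))
for p,z in [((299.5,225),164),((301,175),164),((302,130),164),((304,128),186),((335,128),186)]: print(p,np.round(onz(c,*p,z,True),1))
E
```

```text
(299.5, 225) [547.2 138.6 164. ]
(301, 175) [572.6 182.3 164. ]
(302, 130) [594.4 219.  164. ]
(304, 128) [594.  222.2 186. ]
(335, 128) [618.2 208.9 186. ]
```

View pics/wz1.png

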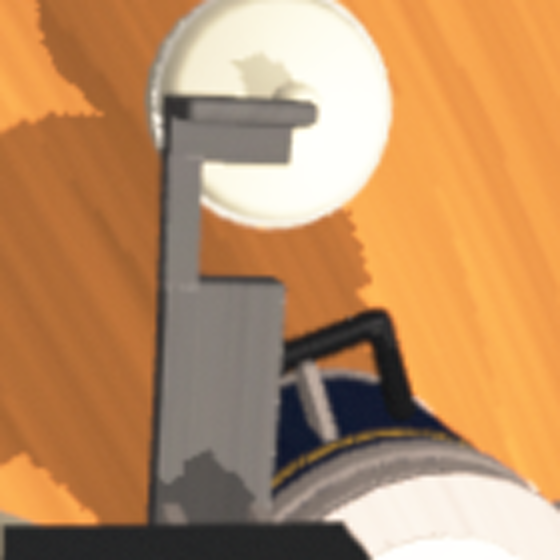

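carry_out(xyz=[[0,0,0.72],[0,0,0.72],[0,0,0.73],[0,0,0]], dr=[[0,0,0],[0,0,0],[0,0,0],[0,0,0]])

```text
time: 3.42
tool_pos: [523.1, 190.4, 169.7]
tcp_rot: [-3.136, 0.005, 1.032]
contact_force: [-0.1, 0.1, 0.3]
grip_width: 0.4
```

```bash
python3 - <<'E'
from h import *
for n in ['scene','wrist']: snap(n,n+'2')
a=cv2.imread('pics/scene2.png')[100:225,205:360]; b=cv2.imread('pics/wrist2.png')[50:330,130:400]
cv2.imwrite('pics/z2.png',np.hstack([cv2.resize(a,(400,323)),cv2.resize(b,(311,323))]))
E
```

```text
(no output)
```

View pics/z2.png

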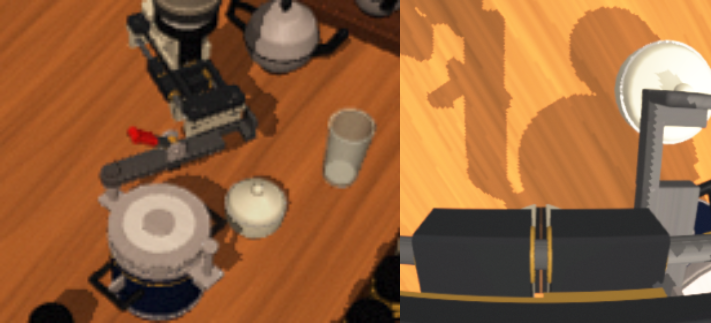

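carry_out(xyz=[[0,0.18,-0.03],[0,0.17,0],[0.01,0.05,0],[0,0,0]], dr=[[0,0,0],[0,0,0],[0,0,0],[0,0,0]])

```text
time: 4.03
tool_pos: [546.2, 178.9, 174.4]
tcp_rot: [3.141, -0.0, 1.032]
contact_force: [0.1, -0.0, -0.5]
grip_width: 0.7
```

carry_out(xyz=[[0.034,0.149,0],[0.034,0.149,0],[0,0,0]], dr=[[0,0,0.5],[0,0,0.5],[0,0,0]])

```text
time: 4.4
tool_pos: [563.3, 172.8, 174.2]
tcp_rot: [-3.142, 0.0, 0.894]
contact_force: [0.3, 0.6, 0.1]
grip_width: 0.5
```

```bash
python3 - <<'E'
from h import *
for n in ['scene','wrist']: snap(n,n+'3')
a=cv2.imread('pics/scene3.png')[100:225,205:360]; b=cv2.imread('pics/wrist3.png')[50:330,130:400]
cv2.imwrite('pics/z3.png',np.hstack([cv2.resize(a,(400,323)),cv2.resize(b,(311,323))]))
E
```

```text
(no output)
```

View pics/z3.png

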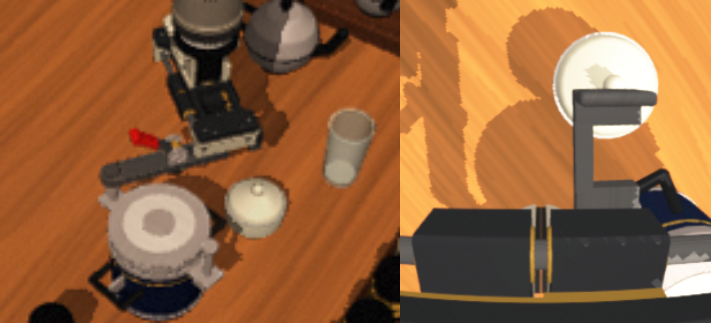

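carry_out(xyz=[[0.034,0.149,0.05],[0.034,0.149,0],[0.034,0.149,0],[0.034,0.149,0],[0,0,0]], dr=[[0,0,0.5],[0,0,0.5],[0,0,0.5],[0,0,0.5],[0,0,0]])

```text
time: 5.12
tool_pos: [594.1, 153.4, 171.2]
tcp_rot: [3.142, 0.0, 0.615]
contact_force: [0.6, -0.8, -0.3]
grip_width: 0.5
```

```bash
python3 - <<'E'
from h import *
for n in ['scene','wrist']: snap(n,n+'4')
a=cv2.imread('pics/scene4.png')[100:225,205:360]; b=cv2.imread('pics/wrist4.png')[50:330,130:400]
cv2.imwrite('pics/z4.png',np.hstack([cv2.resize(a,(400,323)),cv2.resize(b,(311,323))]))
E
```

```text
(no output)
```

View pics/z4.png

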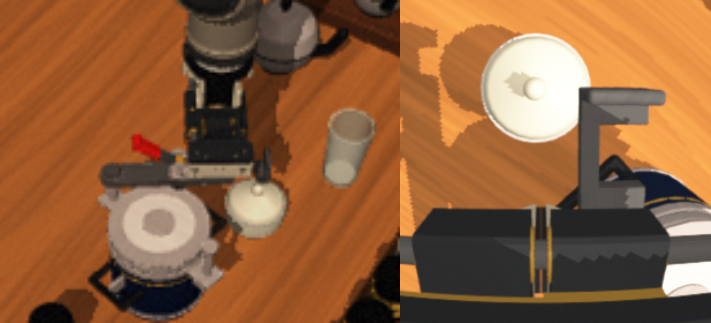

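carry_out(xyz=[[0.034,0.149,0],[0.034,0.149,0],[0.034,0.149,0],[0.034,0.149,0],[0.034,0.149,0],[0.034,0.149,0],[0,0,0]], dr=[[0,0,0.5],[0,0,0.5],[0,0,0.5],[0,0,0.5],[0,0,0.5],[0,0,0.5],[0,0,0]])

```text
time: 6.1
tool_pos: [627.6, 110.4, 171.3]
tcp_rot: [3.141, 0.0, 0.197]
contact_force: [0.1, 1.0, 0.3]
grip_width: 0.5
```

```bash
python3 - <<'E'
from h import *
for n in ['scene','side','wrist']: snap(n,n+'5')
a=cv2.imread('pics/scene5.png')[100:225,205:360]; b=cv2.imread('pics/wrist5.png')[50:330,130:400]
cv2.imwrite('pics/z5.png',np.hstack([cv2.resize(a,(400,323)),cv2.resize(b,(311,323))]))
E
```

```text
(no output)
```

View pics/z5.png

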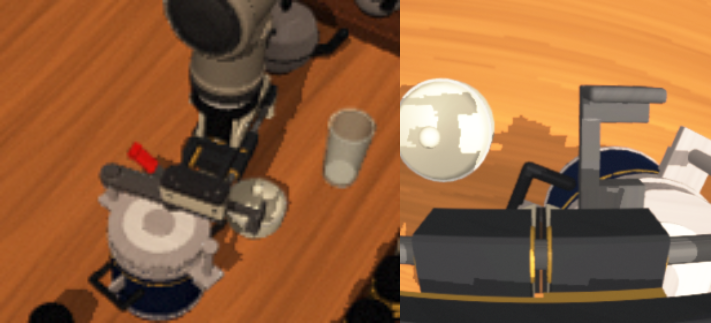

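carry_out(xyz=[[0.034,0.149,0],[0.034,0.149,0],[0.034,0.149,0],[0.034,0.149,0],[0,0,0]], dr=[[0,0,0.5],[0,0,0.5],[0,0,0.5],[0,0,0.5],[0,0,0]])

```text
time: 6.88
tool_pos: [639.0, 75.6, 171.3]
tcp_rot: [3.141, 0.0, -0.083]
contact_force: [0.3, -0.1, -0.2]
grip_width: 0.5
```

```bash
python3 - <<'E'
from h import *
for n in ['scene','side','wrist']: snap(n,n+'6')
a=cv2.imread('pics/scene6.png')[100:225,205:360]; b=cv2.imread('pics/wrist6.png')[50:330,130:400]
cv2.imwrite('pics/z6.png',np.hstack([cv2.resize(a,(400,323)),cv2.resize(b,(311,323))]))
E
```

```text
(no output)
```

View pics/z6.png

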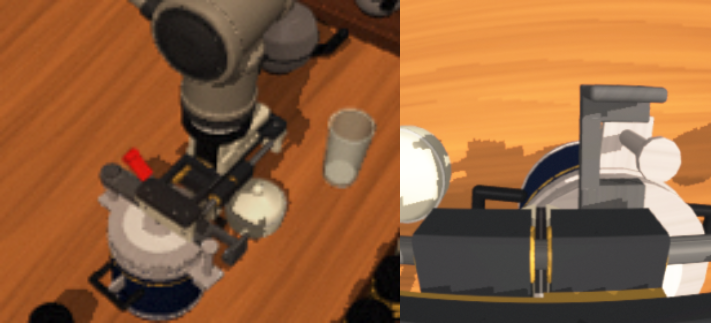

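carry_out(xyz=[[0.009,0.037,0],[0.009,0.037,0],[0.009,0.037,0],[0.009,0.037,0],[0,0,0]], dr=[[0,0,0.125],[0,0,0.125],[0,0,0.125],[0,0,0.125],[0,0,0]])

```text
time: 7.65
tool_pos: [640.3, 66.3, 171.3]
tcp_rot: [3.141, -0.0, -0.154]
contact_force: [-1.3, -0.0, -0.4]
grip_width: 0.8
```

carry_out(xyz=[[0.004,0.018,0],[0.004,0.018,0],[0,0,0]], dr=[[0,0,0.06],[0,0,0.06],[0,0,0]])

```text
time: 8.02
tool_pos: [640.5, 64.3, 171.3]
tcp_rot: [3.141, -0.0, -0.171]
contact_force: [0.7, -0.2, 0.2]
grip_width: 0.4
```

```bash
python3 - <<'E'
from h import *
for n in ['scene','side','wrist']: snap(n,n+'7')
a=cv2.imread('pics/scene7.png')[120:225,225:340]; b=cv2.imread('pics/wrist7.png')[100:240,260:420]
cv2.imwrite('pics/z7.png',np.hstack([cv2.resize(a,(350,320)),cv2.resize(b,(400,320))]))
print(get_obs()['contact_force'])
E
```

```text
[0.59237282 0.1814469  0.03189553]
```

View pics/z7.png

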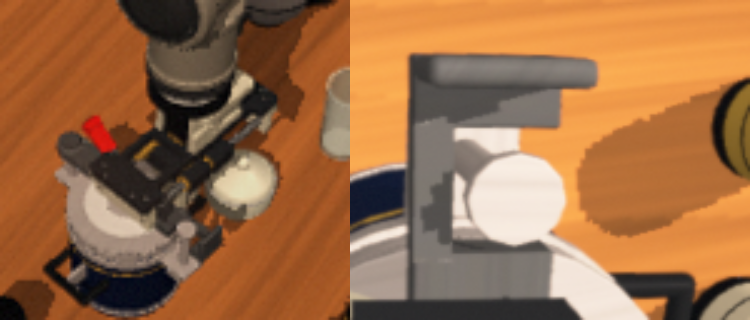

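```bash
cat > b.py <<'E'
from h import *
import sys
def edge(tag,px,z):
    c=dict(np.load(f'pics/{tag}.npz')); return onz(c,*px,z,True)
E
python3 - <<'E'
from b import *
for p,z in [((326.4,186.6),173),((284,226),164),((284,170),164),((284,127),186),((358,127),186)]: print(p,np.round(edge('wrist7',p,z),1))
b=cv2.imread('pics/wrist7.png')[110:235,270:375]; cv2.imwrite('pics/z7b.png',cv2.resize(b,None,fx=4.7,fy=4.7,interpolation=2))
E
```

```text
(326.4, 186.6) [671.6  22.2 173. ]
(284, 226) [652.   44.7 164. ]
(284, 170) [681.1  40.5 164. ]
(284, 127) [702.9  39.5 186. ]
(358, 127) [698.7   7.8 186. ]
```

View pics/z7b.png

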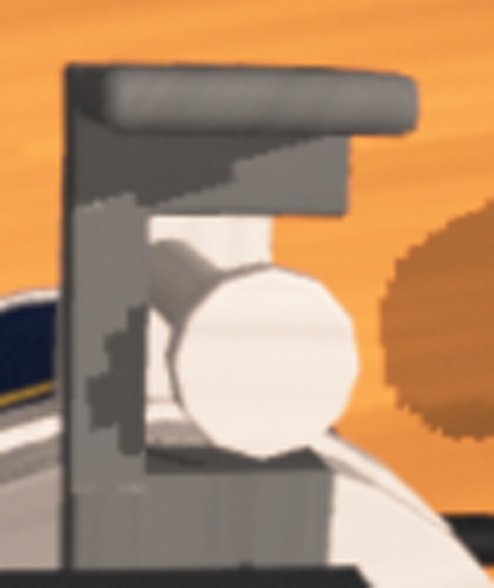

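carry_out(xyz=[[0.004,0.018,0],[0.004,0.018,0],[0,0.018,0],[0,0,0]], dr=[[0,0,0.06],[0,0,0.03],[0,0,0],[0,0,0]])

```text
time: 8.68
tool_pos: [640.4, 61.1, 171.3]
tcp_rot: [3.141, -0.0, -0.183]
contact_force: [0.6, 1.1, 0.8]
grip_width: 0.3
```

```bash
cat > look.py <<'E'
from b import *
t=sys.argv[1]
snap('wrist','wrist'+t)
b=cv2.imread(f'pics/wrist{t}.png')[110:235,270:375]; cv2.imwrite(f'pics/z{t}.png',cv2.resize(b,None,fx=4,fy=4,interpolation=2))
o=get_obs(); print(o['time'],o['contact_force'],o['tool_pos'])
E
python3 look.py 8
```

```text
8.725 [-0.07976604  0.56589016  0.50834524] [640.38840649  61.0723188  171.33579376]
```

View pics/z8.png

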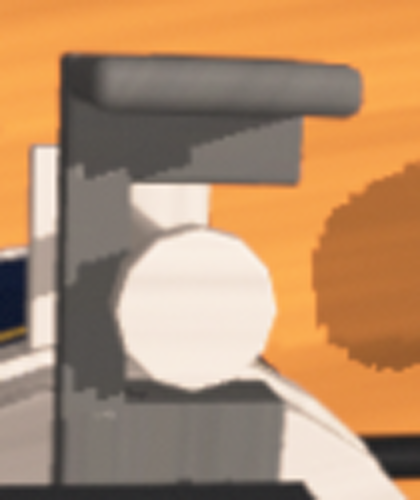

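carry_out(xyz=[[0,0.017,0],[0,0,0]], dr=[[0,0,0],[0,0,0]])

```text
time: 8.98
tool_pos: [640.3, 60.9, 171.4]
tcp_rot: [-3.14, -0.0, -0.183]
contact_force: [2.5, 5.2, -0.4]
grip_width: 0.4
```

carry_out(xyz=[[0,0.012,0],[0,0,0]], dr=[[0,0,0],[0,0,0]])

```text
time: 9.22
tool_pos: [640.3, 60.7, 171.4]
tcp_rot: [-3.14, -0.001, -0.183]
contact_force: [2.6, 7.5, 0.1]
grip_width: 0.3
```

```bash
python3 look.py 9
```

```text
9.275 [ 1.93178736  7.27410847 -0.34198058] [640.29973265  60.78312745 171.4103038 ]
```

View pics/z9.png

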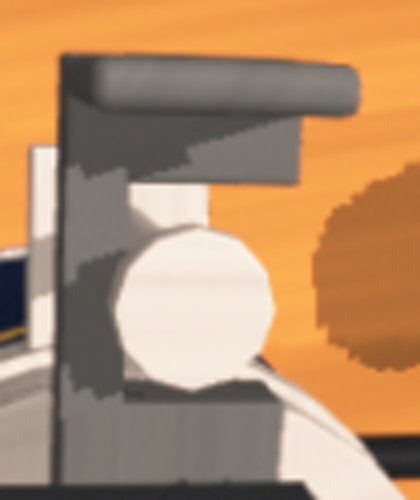

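```bash
python3 - <<'E'
from b import *
for p,z in [((318.3,186.5),173),((285.2,224),164),((285.2,150),164),((285.5,124.5),186),((359.5,126.7),186)]: print(p,np.round(edge('wrist9',p,z),1))
E
```

```text
(318.3, 186.5) [671.6  22.1 173. ]
(285.2, 224) [652.5  40.2 164. ]
(285.2, 150) [690.3  34.2 164. ]
(285.5, 124.5) [703.3  34.3 186. ]
(359.5, 126.7) [697.8   2.7 186. ]
```

carry_out(xyz=[[0,-0.2,0],[0,-0.4,0],[0,0,-0.8],[0,0,-0.9],[0,0,0]], dr=[[0,0,0],[0,0,0],[0,0,0],[0,0,0],[0,0,0]])

```text
time: 9.9
tool_pos: [648.5, 96.3, 278.8]
tcp_rot: [-3.14, -0.01, -0.182]
contact_force: [0.0, -0.1, -0.2]
grip_width: 0.4
```

```bash
python3 - <<'E'
from h import *
for n in ['scene','side','wrist']: snap(n,n+'10')
a=cv2.imread('pics/scene10.png')[120:245,215:340]; b=cv2.imread('pics/side10.png')[150:275,180:305]
cv2.imwrite('pics/z10.png',np.hstack([cv2.resize(a,(400,400)),cv2.resize(b,(400,400))]))
b=cv2.imread('pics/wrist10.png')[80:330,220:470]; cv2.imwrite('pics/w10.png',cv2.resize(b,(600,600)))
E
```

```text
(no output)
```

View pics/z10.png

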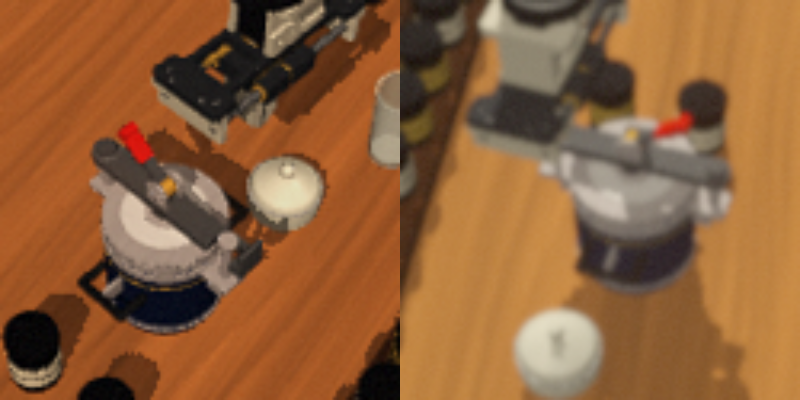

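View pics/w10.png

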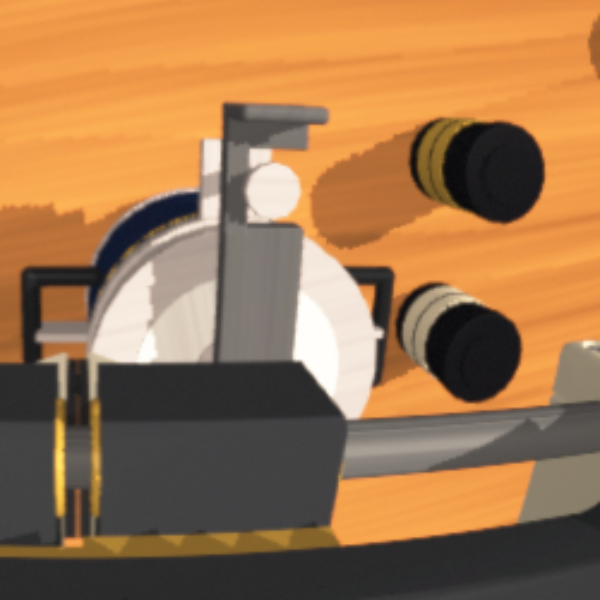

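```bash
python3 - <<'E'
from b import *
w=lambda x,y:(220+(x+.5)/2.4-.5,80+(y+.5)/2.4-.5)
for n,p,z in [('keeper',w(273,190),173),('edgeA',w(221,200),164),('edgeB',w(216,345),164),('Redge',w(302,230),164),('Redge2',w(296,345),164),('tabL',w(224,103),186),('tabR',w(328,108),186)]: print(n,np.round(edge('wrist10',p,z),1))
import m
m.A=dict(np.load('pics/scene10.npz'));m.B=dict(np.load('pics/side10.npz'))
# red centroid in both
def red(c):
    i=c['image'].astype(int); k=((i[...,2]>130)&(i[...,1]<60)&(i[...,0]<60)).astype(np.uint8); k[:120]=0;k[260:]=0;k[:,:200]=0;k[:,340:]=0
    y,x=np.nonzero(k); print(len(x),x.min(),x.max(),y.min(),y.max()); return x.mean(),y.mean()
print(m.tri(red(m.A),red(m.B)))
s=lambda x,y:(215+(x+.5)/3.2-.5,120+(y+.5)/3.2-.5)
t=lambda x,y:(180+(x-400+.5)/3.2-.5,150+(y+.5)/3.2-.5)
print(m.tri(s(106,152),t(712,162)),onz(m.A,*s(106,152),164),onz(m.B,*t(712,162),164))
E
```

```text
keeper [671.7  21.9 173. ]
edgeA [669.6  39.  164. ]
edgeB [616.2  48.  164. ]
Redge [653.8  10.5 164. ]
Redge2 [610.   17.2 164. ]
tabL [704.2  37.2 186. ]
tabR [697.9   2.7 186. ]
79 252 262 158 170
34 261 270 185 191
(array([551.10270771,  40.939073  , 212.94973902]), np.float64(6.262736665740347))
(array([515.15699094,  44.34439606, 168.89879475]), np.float64(1.6993883364538163)) [513.52129784  47.67433136 164.        ] [514.68727079  39.92994246 164.        ]
```

carry_out(xyz=[[-0.48,0.386,0],[-0.48,0.386,0],[-0.48,0.386,0],[0,0,0],[0,0,0]], dr=[[0,0,0],[0,0,0],[0,0,0],[0,0,0],[0,0,0]])

```text
time: 10.68
tool_pos: [549.3, 42.6, 272.5]
tcp_rot: [3.142, 0.001, -0.183]
contact_force: [-0.4, 0.3, 0.4]
grip_width: 0.7
```

```bash
python3 - <<'E'
from h import *
for n in ['scene','side','wrist']: snap(n,n+'11')
a=cv2.imread('pics/scene11.png')[100:245,205:350]; b=cv2.imread('pics/side11.png')[130:275,180:325]
cv2.imwrite('pics/z11.png',np.hstack([cv2.resize(a,(400,400)),cv2.resize(b,(400,400))]))
E
```

```text
(no output)
```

View pics/z11.png

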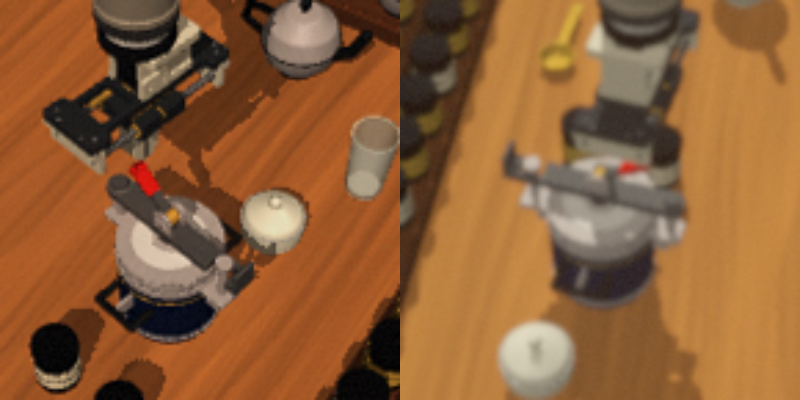

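View pics/wrist11.png

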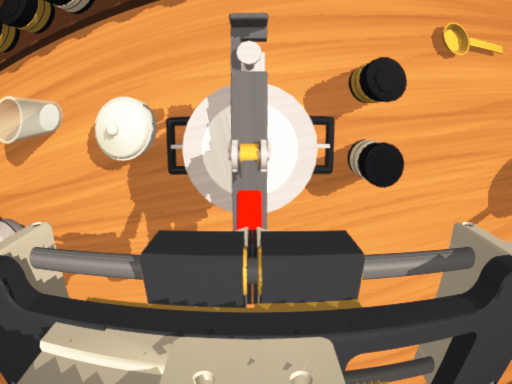

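carry_out(xyz=[[0,0,0.15],[0,0,0.15],[0,0,0.08],[0,0,0.08],[0,0,0.08],[0,0,0]], dr=[[0,0,0],[0,0,0],[0,0,0],[0,0,0],[0,0,0],[0,0,0]])

```text
time: 11.58
tool_pos: [548.7, 42.4, 241.0]
tcp_rot: [3.142, 0.0, -0.183]
contact_force: [-0.5, 0.7, 0.6]
grip_width: 0.4
```

carry_out(xyz=[[0,0,0.07],[0,0,0.07],[0,0,0.07],[0,0,0]], dr=[[0,0,0],[0,0,0],[0,0,0],[0,0,0]])

```text
time: 12.08
tool_pos: [549.1, 42.2, 227.8]
tcp_rot: [3.141, 0.0, -0.183]
contact_force: [0.8, 0.5, 1.2]
grip_width: 0.8
```

```bash
python3 - <<'E'
from h import *
for n in ['scene','wrist']: snap(n,n+'12')
a=cv2.imread('pics/scene12.png')[120:220,215:315]; b=cv2.imread('pics/wrist12.png')[100:300,150:350]
cv2.imwrite('pics/z12.png',np.hstack([cv2.resize(a,(400,400)),cv2.resize(b,(400,400))]))
E
```

```text
(no output)
```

View pics/z12.png

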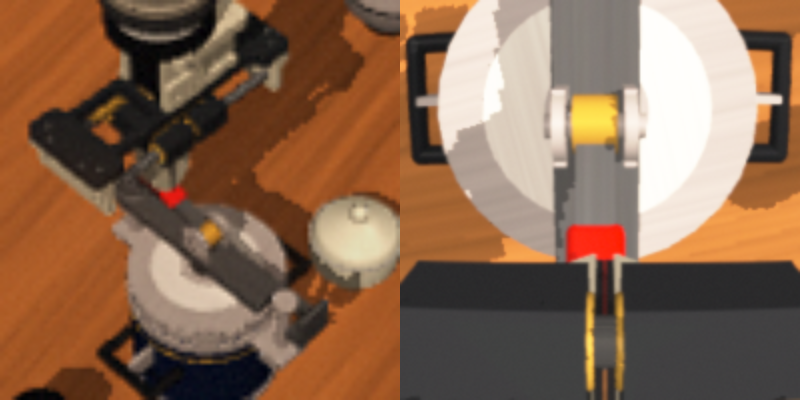

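carry_out(xyz=[[0,0,0.06],[0,0,0.06],[0,0,0.06],[0,0,0.06],[0,0,0]], dr=[[0,0,0],[0,0,0],[0,0,0],[0,0,0],[0,0,0]])

```text
time: 12.8
tool_pos: [548.8, 42.3, 213.4]
tcp_rot: [3.141, 0.001, -0.183]
contact_force: [-0.1, 0.9, 0.8]
grip_width: 0.2
```

carry_out(xyz=[[0,0,0.04],[0,0,0.04],[0,0,0]], dr=[[0,0,0],[0,0,0],[0,0,0]])

```text
time: 13.18
tool_pos: [548.9, 42.3, 208.8]
tcp_rot: [3.141, 0.0, -0.183]
contact_force: [-0.5, 0.6, 2.7]
grip_width: 0.4
```

carry_out(xyz=[[0,0,0.03],[0,0,0.03],[0,0,0]], dr=[[0,0,0],[0,0,0],[0,0,0]])

```text
time: 13.55
tool_pos: [549.0, 42.3, 205.3]
tcp_rot: [3.141, -0.0, -0.183]
contact_force: [-1.5, 0.6, 2.2]
grip_width: 0.5
```

carry_out(xyz=[[0,0,0.02],[0,0,0]], dr=[[0,0,0],[0,0,0]])

```text
time: 13.8
tool_pos: [549.1, 42.3, 205.1]
tcp_rot: [3.142, -0.001, -0.183]
contact_force: [-4.4, 0.4, 8.9]
grip_width: 0.7
```

carry_out(xyz=[[0,0,0.02],[0,0,0]], dr=[[0,0,0],[0,0,0]])

```text
time: 14.05
tool_pos: [549.1, 42.3, 204.9]
tcp_rot: [3.142, -0.002, -0.183]
contact_force: [-6.9, 0.3, 16.5]
grip_width: 0.5
```

```bash
python3 - <<'E'
from h import *
for n in ['scene','wrist']: snap(n,n+'13')
a=cv2.imread('pics/scene13.png')[120:220,215:315]; b=cv2.imread('pics/wrist13.png')[100:300,150:350]
cv2.imwrite('pics/z13.png',np.hstack([cv2.resize(a,(400,400)),cv2.resize(b,(400,400))]))
E
```

View pics/z13.png

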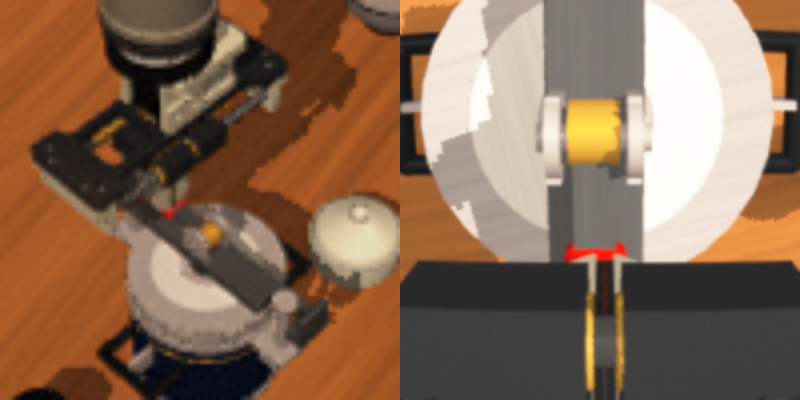

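carry_out(xyz=[[0,0,-0.1],[0,0,-0.5],[0,0,-0.9],[-0.5,0,-0.5],[-0.9,0,0],[0,0,0]], dr=[[0,0,0],[0,0,0],[0,0,0],[0,0,0],[0,0,0],[0,0,0]])

```text
time: 14.9
tool_pos: [463.8, 58.2, 323.2]
tcp_rot: [3.142, 0.001, -0.182]
contact_force: [0.3, 0.1, -0.2]
grip_width: 0.4
```

```bash
python3 - <<'E'
from h import *
for n in ['scene','side','wrist']: snap(n,n+'14')
a=cv2.imread('pics/scene14.png')[120:220,215:315]; b=cv2.imread('pics/side14.png')[150:250,190:290]
cv2.imwrite('pics/z14.png',np.hstack([cv2.resize(a,(400,400)),cv2.resize(b,(400,400))]))
cv2.imwrite('pics/w14.png',cv2.resize(cv2.imread('pics/wrist14.png')[30:230,150:350],(600,600)))
E
```

```text
(no output)
```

View pics/z14.png

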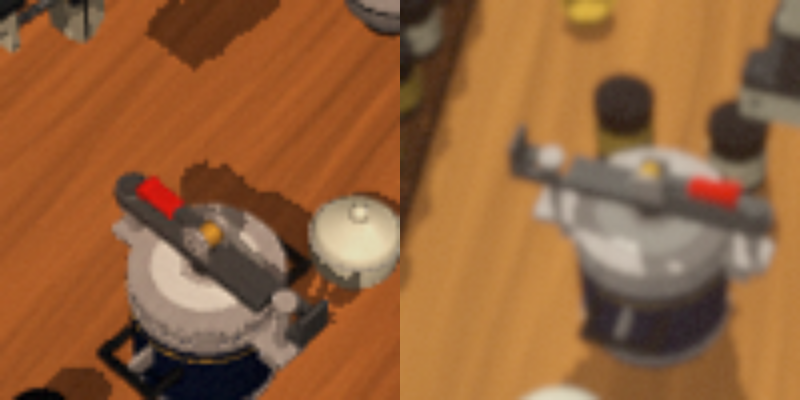

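View pics/w14.png

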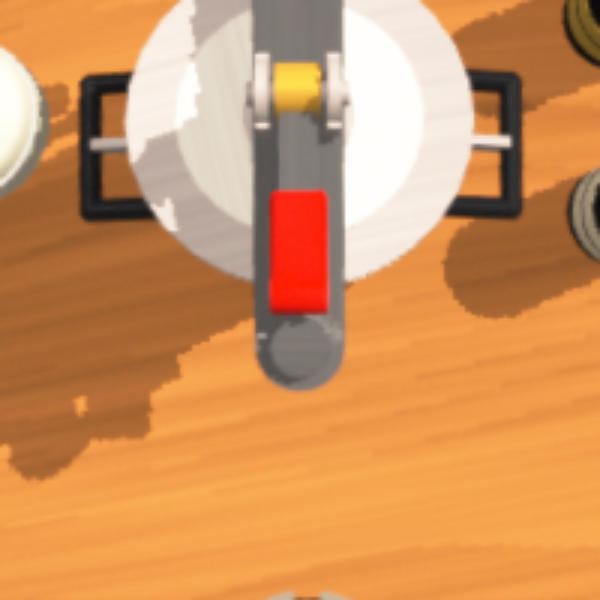

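```bash
python3 - <<'E'
from b import *
import m
w=lambda x,y:(150+(x+.5)/3-.5,30+(y+.5)/3-.5)
for n,p,z in [('pivot',w(300,347),164),('gripnear',w(299,191),183),('gripfar',w(299,288),183),('pin',w(298,87),185),('grL',w(271,240),183),('grR',w(328,240),183)]: print(n,np.round(edge('wrist14',p,z),1))
m.A=dict(np.load('pics/scene14.npz'));m.B=dict(np.load('pics/side14.npz'))
s=lambda x,y:(215+(x+.5)/4-.5,120+(y+.5)/4-.5)
t=lambda x,y:(190+(x-400+.5)/4-.5,150+(y+.5)/4-.5)
print('grip',m.tri(s(160,197),t(714,191)))
print('keeper',m.tri(s(284,297),t(550,155)))
print('pivot',m.tri(s(131,184),t(757,213)))
c=cv2.imread('pics/wrist14.png')
cv2.imwrite('pics/w14f.png',cv2.resize(c[0:200,150:350],(600,600)))
E
```

```text
pivot [509.7  50.8 164. ]
gripnear [559.1  41.8 183. ]
gripfar [529.4  47.4 183. ]
pin [591.4  36.2 185. ]
grL [545.7  53.1 183. ]
grR [542.5  35.9 183. ]
grip (array([542.37204906,  44.43059743, 178.98645942]), np.float64(0.8278169341982388))
keeper (array([672.19079064,  21.34910277, 175.4112302 ]), np.float64(0.22896680031484862))
pivot (array([508.93488838,  50.89745177, 165.55853384]), np.float64(1.2067414173979223))
```

View pics/w14f.png

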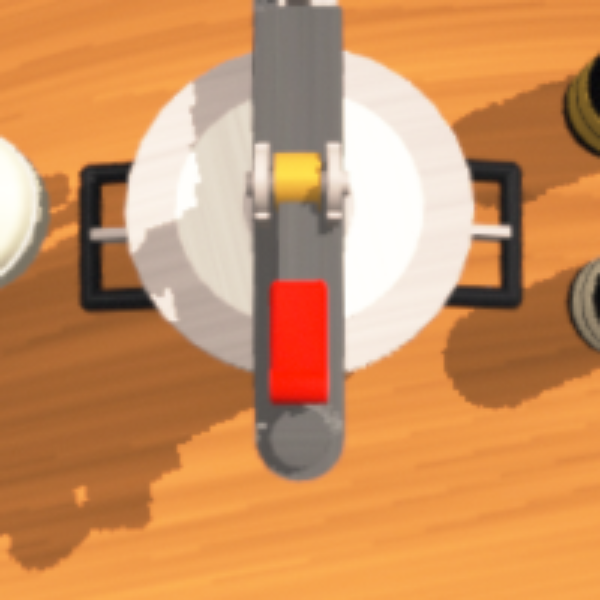

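```bash
python3 -c "
from plant import *
print(close_job()); "
```

```text
the job is handed in; nothing more can be done
None
```

The can is sealed: the clamp bar is home on the keeper stud and the red lever is fully down. I handed the job in at about 15 s of the 48 s allowed.

**What I did:** With the gripper shut, I pushed the bar's trailing side round its pivot until it met a firm stop. The push reached about 7.5 N there with no further movement. I then backed off and pressed straight down on the red grip until it stopped dead at 16.5 N, with the fingertips at about 183 mm, the height given for the lever fully down. Finally I moved clear.

**Last checks:**
- **Bar:** it points at -0.177 rad, against -0.179 rad for the line from pivot to keeper. An earlier wrist view put it about 1.3 mm (0.008 rad) off the keeper, which is within the 2 mm calibration.
- **Lever:** it lies level along the bar. Triangulation put the grip at 179 mm, a few mm below the expected 183 mm; the press height suggests this is picture error.
- **Can and lid:** the keeper stayed within about 1 mm of where it started, and the lid looks centred. I did not measure the lid's height or the foot's force on it.
- **Other things:** I touched nothing else on purpose, and those in view looked undisturbed. I did not re-measure them.
- **Robot:** it was clear of everything, reading no contact force.

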